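# Set the printer cassette's length guide to full-size paper

## Robot

A 7-joint arm with a two-finger parallel gripper is mounted at the origin on the work surface. World frame = base frame: x ahead of the robot, y to its left, z up, the work surface at z = 0. Lengths are in m, angles in rad, forces in N, time in s.
With the tool pointing down it reaches from about 0.4 to 0.9 m from the base axis. Payload 5.5 kg.
Tool frame: the origin (TCP) lies on the centre line of the jaws, within the pads' length; the fingertips stand 19 mm ahead of it and the grasp point (between the pads) is the TCP (env.tip_extent is the distance from the TCP to the fingertips, in m); z points along the fingers, y is the line along which they close (so a half turn about z gives the same grasp; the last joint's range is limited). The gripper opens to 85 mm and grips with 20 to 120 N. Pads are 22 mm wide; open, the fingers measure 114 mm over their backs; the gripper's body (76 mm by 85 mm) begins 54 mm behind the grasp point. The pads swing forward as they close: fully open they stand 13 mm farther back than shut.
Start: joints at [1.608, 0.501, -0.427, 1.55, 0.221, 1.138, -0.21], TCP at [0.146, -0.633, 0.25] pointing down, gripper open.
Joint ranges: [-2.88, 2.88], [-0.31, 2.03], [-1.54, 1.56], [0.2, 2.42], [-1.41, 4.55], [0.19, 2.02], [-2.57, 2.57]. Speed limits (rad/s): [2.57, 2.57, 3.14, 3.14, 3.14, 3.14, 3.14].

## Interface

Orientations are given as a unit quaternion [w, x, y, z].
In Python, from station import env gives the robot as it stands.
- The arm moves only by the shell command python3 -m inch 'ROWS'. ROWS is JSON, a list of rows, each a list of 3 entries, a list of its own where there are three numbers: the shift along the world's x, y, z in mm, then the turn, a rotation vector about the world's x, y, z in degrees, then the opening, from 0 (shut) to 1 (fully open). In form: [[[x, y, z], [rx, ry, rz], grip], ...]. A call has 1 to 20 rows; each row is the pose to reach, as a shift and turn from the pose commanded when the call began; what a row does not reach only later rows make up. A row lasts 1/8 s, in which the tool goes at most 62.5 mm and 10.7 degrees, less where a joint would pass 70% of its speed; a pose out of reach is approached as far as the arm can. A call with a gripper value outside its range is refused whole. The fingers move at their own pace and stop on an object; the grip force is fixed at half the most. Time passes only in rows, so rows that repeat a pose let the fingers close. It gives the time, the measured TCP pose, the force, the opening and the grip force at its end, in the units of the state.
- env.state(): the state, without advancing time (a new reading comes with each control period).
- env.capture(name): name is "scene" or "top" or "wrist"; returns a dict with "color" (384x512x3 uint8, blue, green, red), "fov_y" (degrees; the focal length in pixels is half the picture's height over the tangent of half this angle, whatever the lens; pixels are square), "cx", "cy" (the principal point, pixels), "R" (3x3) and "t" (3): a world point X has camera coordinates R X + t. Camera axes: x right, y down, z forward; pixel columns grow to the right and rows downward; lengths in m; the calibration is good to about 2 mm. The wrist camera is an equidistant fisheye: a pixel r from the principal point sees the ray r / f radians off the axis. A picture is of the moment at which its call begins. There is no depth.
- env.hand_in(): hands the job in; it is judged then, once.
The state is a dict: "clock": time; "joint_positions": joint angles; "joint_velocities": joint speeds; "effort": joint torques, N m; "ee_pos": TCP position; "tcp_rot": TCP orientation; "contact_force": force on the tool from outside, world axes, zero at the start; "ft_torque": the same for the moment, N m; "grip_width": finger opening in m; "grasp_force": force on a finger pad.
Only numpy, scipy, OpenCV 4.12 (cv2) and the standard library are available. Lean on these libraries where they do the work, as an engineer would, in place of code of your own. Each camera call takes 0.05 s, during which the arm holds its last target. There are 200 camera calls.

## Task

The printer's paper cassette stands on the desk with its length guide set for short sheets; set it for full-size paper. With the fingertips press down the release pad in the middle of the guide and, keeping it down, push the guide back until it meets the stop at the rear end of its slot, its upright face level with the arrow marks; then let go so that the pad springs up. Do not shove the guide while its brake holds it, do not press hard on the plastic, and leave the mug, the carton and the steel samples where they stand.

Things in the scene. Friction and masses are not known exactly. Their poses are not given: they have to be found in the camera images.
- tray: grey plastic paper cassette, open on top, fixed on the desk; 400 x 250 mm, walls 57 mm high, floor 16 mm above the desk. Origin on the desk under its middle; x points to its rear (the way the guide goes), y across, z up. Front panel (80 mm high) at x -208 to -190 mm, rear wall at +186 to +190, side walls at y +-125. Fixed width guides, 54 mm high, at y +-108, x -130 to -40, off the guide's path
- guide (a joint): travel of the black length guide along the tray's x: 0 = shortest sheets, 0.100 m = hard against the stop (full-size paper). Guide 68 mm long, 90 mm wide: upright face (top 59 mm above the desk) at its front, low lip (top 39 mm) at its rear, between them a 57 mm pocket, open to both sides, holding the release pad. The brake holds with 7 to 11 N; with the pad down it slides with about 1 N
- release (a joint): how far the release pad is pressed down: 0 = up (brake on), 0.0055 m = fully down. A spring resists with about 9 N at first and 12 N fully down; the brake is wholly off from 0.002 on and bites again when the pad comes up
- pad_top (a point): centre of the release pad's top, 30 mm above the desk when up; moves with guide and pad. The pad is black, ridged, 54 mm along the tray's x by 50 mm across, in the middle of the guide. The guide's upright face is 29 mm in front of this point and its rear lip 28 mm behind it (along the tray's x); the lip's top is 8 mm above the pad when up
- stop (a point): middle of the front faces of the two small moulded stop blocks (6 x 20 x 22 mm) on the tray floor at the rear end of the slot, by the rear wall; 22 mm above the desk. The guide's rear lip meets them at the end of its travel: the pad's centre is then 34 mm in front of this point and the upright face level with the long arrow marks on the floor
- disc: loose steel test sample, a disc 41 mm across and 26 mm high, beside the tray; origin in the middle of its underside. Not to be disturbed
- lollipop: loose dark steel test sample lying flat, a disc 36 mm across and 12 mm high with a stem 38 mm long; origin under the disc's centre. Not to be disturbed
- carton: loose open cardboard box of samples, 80 x 115 x 48 mm high, in front of the tray's front panel; origin in the middle of its underside. Not to be disturbed
- mug: loose white mug, 80 mm across and 92 mm high, beyond the tray's rear wall; origin in the middle of its underside. Not to be disturbed

How it is judged:
By the outcome, as a careful person would: the job done as asked, in the order asked, and still so for the second after the job is handed in, with the robot touching nothing.
It also fails if it takes over 35 s, if anything falls off the work surface, if the arm or the gripper's body presses on something with over 40 N, if the wrist force passes 120 N, or if a joint passes its speed limit or range.

## Working session

There is one attempt and no reset: what is moved stays moved. The work goes in short steps, Python scripts to look and compute and a shell command to move; the robot and the scene stay as the last step left them, time stands still between calls to the robot, and variables do not carry over. Pictures are saved under pics/ and viewed, at most 10 in all, crops included, and the job is handed in when it is done.

```bash
mkdir -p pics; ls; python3 - <<'E'
from station import env
import cv2,numpy as np
for n in ["scene","top"]:
    c=env.capture(n); cv2.imwrite(f"pics/{n}0.png",c["color"]); np.savez(f"{n}0.npz",**c)
    print(n,c["fov_y"],c["cx"],c["cy"],c["R"].tolist(),c["t"])
s=env.state();print(s,env.tip_extent)
E
```

```text
pics
scene 51.77205116326144 256.0670101249946 187.16489499080657 [[0.6941426081082741, 0.7196901447144356, -0.014564862153752396], [0.39116174969130296, -0.3941073404661207, -0.8316681368004666], [-0.6042834808159836, 0.5715990725951504, -0.5550819534278542]] [-0.39803531 -0.18938494  1.32040383]
top 54.86522264305985 255.65959176815497 192.6025809427357 [[-0.005730688537129597, -0.9999225639215381, -0.011046509379331297], [-0.9827829529422298, 0.0076718520828277445, -0.18460446931688804], [0.18467492145670736, 0.009798410391306087, -0.9827508150791647]] [-0.00728271  0.5416275   0.81306515]
{'clock': 0.1, 'joint_positions': array([ 1.60822115,  0.50177121, -0.42678758,  1.55130702,  0.22080356,
        1.13833538, -0.21029602]), 'joint_velocities': array([-8.61745197e-05, -1.88309992e-03, -1.28716860e-03, -2.83889459e-03,
       -1.38948185e-03, -1.10249217e-03,  7.96916718e-04]), 'effort': array([-1.08818407e-02, -5.70810056e+01, -5.83861381e+00, -2.81742454e+01,
        1.04051034e-02,  5.57434978e-03, -1.96561854e-05]), 'ee_pos': array([ 0.1453245 , -0.63294703,  0.24936655]), 'tcp_rot': array([-8.81383839e-04,  9.93632955e-01,  1.12662190e-01, -7.46779042e-05]), 'contact_force': array([ 4.37077366e-04,  7.95113171e-01, -1.19727390e+00]), 'ft_torque': array([-0.00652357,  0.04751266,  0.01061472]), 'grasp_force': 0.0, 'grip_width': 0.08519498201742173} 0.019
```

View pics/scene0.png

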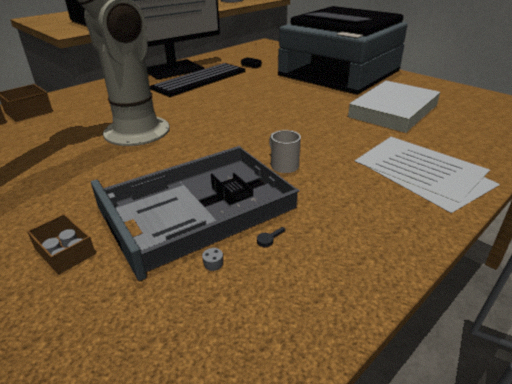

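View pics/top0.png

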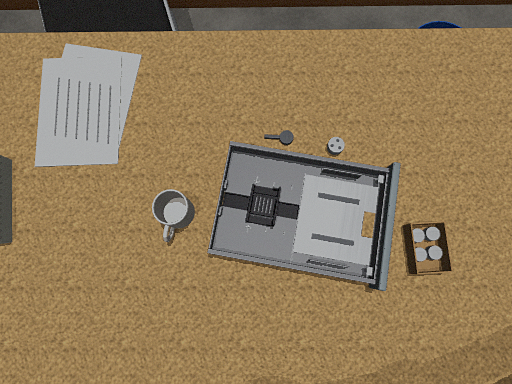

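The views show the tray with its rear toward world +y: in the top view the guide is at about (263,205), the rear wall runs (231,144)-(210,252) and the front panel is at column ~390. The mug is at (172,210), the carton at (427,248), and the samples at (286,137) and (336,145). I'll enlarge the guide.

```bash
python3 - <<'E'
import cv2,numpy as np
a=cv2.imread("pics/top0.png")[135:265,200:330]; b=cv2.imread("pics/scene0.png")[140:240,180:310]
f=lambda i,s:cv2.convertScaleAbs(cv2.resize(i,None,fx=s,fy=s,interpolation=cv2.INTER_CUBIC),alpha=1.6,beta=10)
cv2.imwrite("pics/topc.png",f(a,4.6)); cv2.imwrite("pics/scenec.png",f(b,6))
E
```

```text
(no output)
```

View pics/topc.png

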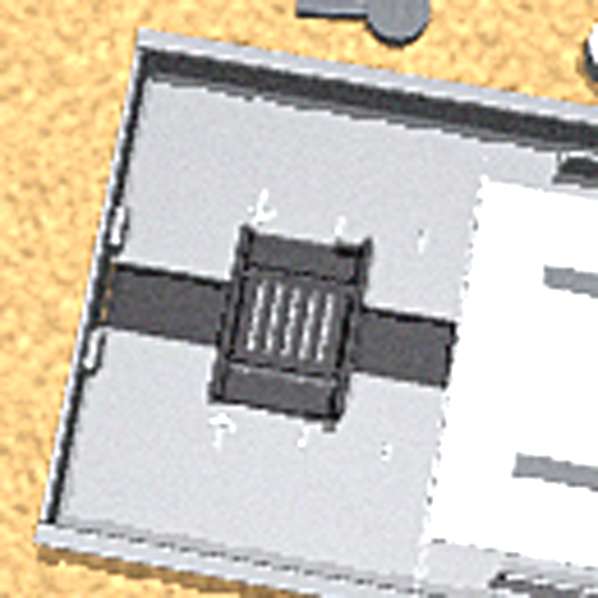

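View pics/scenec.png

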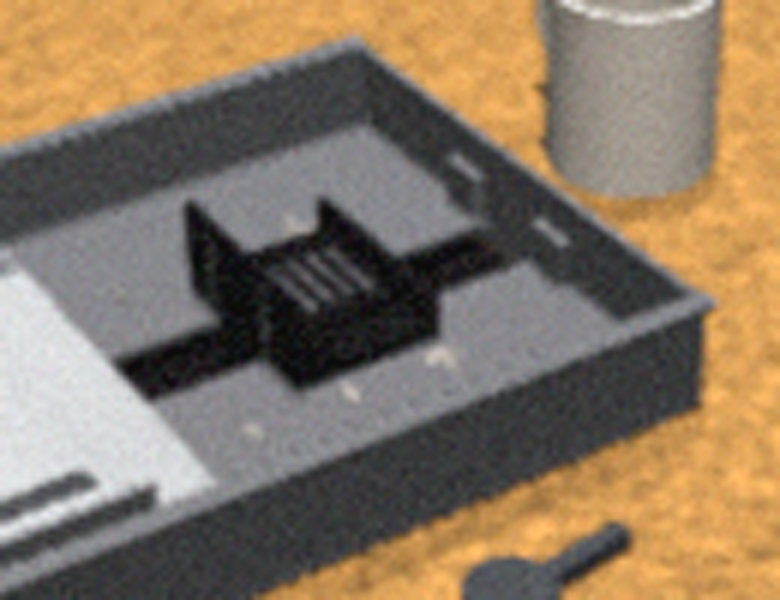

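The crops show the ridged pad centred at top-crop (293,321) and scene-crop (318,277). The stop blocks are at top-crop (118,228) and (93,352), by the rear wall.

```bash
cat > h.py <<'E'
import numpy as np
def load(n): return dict(np.load(f"{n}.npz"))
def ray(c,u,v):
    f=192/np.tan(np.radians(c["fov_y"])/2)
    d=c["R"].T@np.array([(u-c["cx"])/f,(v-c["cy"])/f,1.]); return -c["R"].T@c["t"],d/np.linalg.norm(d)
def onz(c,p,z):
    o,d=ray(c,*p); return o+d*(z-o[2])/d[2]
def tri(a,p,b,q):
    o,d=ray(a,*p);o2,e=ray(b,*q)
    k=np.linalg.lstsq(np.c_[d,-e],o2-o,rcond=None)[0]
    A,B=o+d*k[0],o2+e*k[1]; return (A+B)/2,np.linalg.norm(A-B)
E
python3 - <<'E'
from h import *
t=load("top0");s=load("scene0")
T=lambda x,y:(200+x/4.6,135+y/4.6); S=lambda x,y:(180+x/6,140+y/6)
np.set_printoptions(precision=4,suppress=True)
print("pad",tri(t,T(293,321),s,S(318,277)),onz(t,T(293,321),.03))
print("rear L corner",tri(t,T(138,36),s,S(712,300)), "rear R", tri(t,T(40,532),s,S(357,42)))
st=[onz(t,T(118,228),.038),onz(t,T(93,352),.038)];print("stops",st, tri(t,T(118,212),s,S(565,232)))
# tray side wall outer top edges
for n,p in dict(a=(231,143),b=(390,166),c=(209,252.5),d=(375,283)).items(): print(n,onz(t,p,.057))
print("mug rim L/R/top/bot",[onz(t,p,.092)[:2] for p in ((152,210),(193,208),(173,190),(171,231))])
print("mug rim scene",[onz(s,p,.092)[:2] for p in ((270,138),(301,139),(285,131),(285,146))])
up=[T(371,240),T(333,425)];print("upright top",[onz(t,p,.059) for p in up])
print("lip top",[onz(t,T(*p),.039) for p in((244,230),(212,400))])
E
```

```text
pad (array([ 0.5172, -0.0276,  0.0311]), np.float64(0.005096588438439607)) [ 0.5158 -0.0297  0.03  ]
rear L corner (array([0.6635, 0.0504, 0.0522]), np.float64(0.001894655508181849)) rear R (array([0.4083, 0.0962, 0.0529]), np.float64(0.0002386088926878255))
stops [array([0.5639, 0.0605, 0.038 ]), array([0.4993, 0.0727, 0.038 ])] (array([0.5734, 0.0617, 0.0378]), np.float64(0.0028486157505361984))
a [0.6608 0.0469 0.057 ]
b [ 0.6012 -0.3255  0.057 ]
c [0.404  0.0948 0.057 ]
d [ 0.3353 -0.2732  0.057 ]
mug rim L/R/top/bot [array([0.4965, 0.2177]), array([0.5003, 0.1271]), array([0.5411, 0.1728]), array([0.4499, 0.1739])]
mug rim scene [array([0.4846, 0.1392]), array([0.5474, 0.1925]), array([0.4842, 0.1986]), array([0.5439, 0.1337])]
upright top [array([ 0.5523, -0.069 ,  0.059 ]), array([ 0.4593, -0.0485,  0.059 ])]
lip top [array([ 0.5621, -0.0047,  0.039 ]), array([0.4742, 0.0119, 0.039 ])]
```

```bash
python3 -m inch '[[[62,100,0],[0,0,-4],0],[[124,200,0],[0,0,-8],0],[[186,300,0],[0,0,-12],0],[[248,400,0],[0,0,-16],0],[[310,500,0],[0,0,-20],0],[[371,604,0],[0,0,-23],0],[[371,604,0],[0,0,-23],0],[[371,604,0],[0,0,-23],0],[[371,604,0],[0,0,-23],0],[[371,604,0],[0,0,-23],0],[[371,604,0],[0,0,-23],0],[[371,604,0],[0,0,-23],0],[[371,604,-50],[0,0,-23],0],[[371,604,-100],[0,0,-23],0],[[371,604,-100],[0,0,-23],0],[[371,604,-100],[0,0,-23],0]]'; python3 - <<'E'
from station import env
import cv2,numpy as np
from h import *
for n in ["wrist","top"]:
    c=env.capture(n); cv2.imwrite(f"pics/{n}1.png",c["color"]); np.savez(f"{n}1.npz",**c)
a=cv2.imread("pics/top1.png")[115:285,190:350];b=cv2.imread("pics/wrist1.png")
cv2.imwrite("pics/both1.png",cv2.convertScaleAbs(np.hstack([cv2.resize(a,(362,384)),cv2.resize(b,None,fx=.85,fy=1)[:, :438]]),alpha=1.5,beta=10))
print(env.state())
E
```

```text
clock: 2.1
ee_pos: [0.5174, -0.0292, 0.1516]
tcp_rot: [-0.0, 0.996, -0.088, 0.001]
contact_force: [0.8, -1.0, 0.8]
grip_width: 0.0003
grasp_force: 0.0
{'clock': 2.2, 'joint_positions': array([ 0.57267327,  0.45006591, -0.69650094,  1.95924699,  0.37826934,
        0.85998338, -2.07204713]), 'joint_velocities': array([ 0.00330816, -0.00691144,  0.00231077,  0.00371738,  0.00345992,
       -0.00352192, -0.00208087]), 'effort': array([-6.86617428e-02, -4.28802323e+01, -7.67214775e+00, -2.20227760e+01,
       -2.83486683e-03,  2.92602688e-02,  9.81996796e-03]), 'ee_pos': array([ 0.51823623, -0.02951878,  0.15252241]), 'tcp_rot': array([ 1.11371530e-04,  9.96134962e-01, -8.78152959e-02,  1.89707769e-03]), 'contact_force': array([ 0.11394044, -0.31324773, -0.21490047]), 'ft_torque': array([-0.02441428, -0.02579286, -0.00721153]), 'grasp_force': 0.0, 'grip_width': -0.00012936418034972919}
```

View pics/wrist1.png

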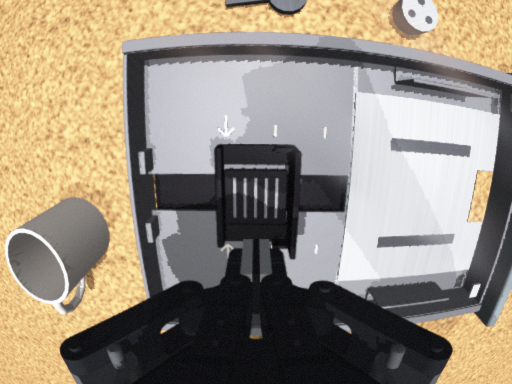

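The wrist view shows the pad's ridges centred at about (256,199), the stop blocks at (142,160) and (150,232), and a long arrow mark at (226,127).

```bash
python3 - <<'E'
from h import *
np.set_printoptions(precision=4,suppress=True)
w=load("wrist1"); t=load("top0"); f=192/np.tan(np.radians(w["fov_y"])/2); print(w["fov_y"],w["cx"],w["cy"],f)
def wr(u,v):
    du,dv=u-w["cx"],v-w["cy"]; r=np.hypot(du,dv); th=r/f
    d=w["R"].T@np.array([du/r*np.sin(th),dv/r*np.sin(th),np.cos(th)]); return -w["R"].T@w["t"],d
def wz(u,v,z): o,d=wr(u,v); return o+d*(z-o[2])/d[2]
o,d=wr(256,199); o2,e=ray(t,200+293/4.6,135+321/4.6)
k=np.linalg.lstsq(np.c_[d,-e],o2-o,rcond=None)[0]; print("tri pad",o+d*k[0],o2+e*k[1])
print("pad",wz(256,199,.03),"ridge corners",[wz(u,v,.03)[:2] for u,v in((235,178),(277,178),(235,219),(277,219))])
print("stop front faces top",wz(149,160,.038),wz(156,232,.038),"base",wz(152,170,.018))
print("arrow",wz(226,127,.016),wz(228,248,.016),"slot line",wz(156,191,.016),wz(346,193,.016))
print("upright top front edge",wz(300,150,.059),wz(296,255,.059),"lip rear",wz(216,150,.039),wz(218,243,.039))
E
```

```text
65.70646984690485 255.63919782491277 196.89397691137717 297.3186396354542
tri pad [ 0.516  -0.0288  0.0299] [ 0.5158 -0.0297  0.0299]
pad [ 0.516  -0.0288  0.03  ] ridge corners [array([ 0.5375, -0.0145]), array([ 0.5313, -0.0496]), array([ 0.5008, -0.0072]), array([ 0.4943, -0.0439])]
stop front faces top [0.5682 0.0535 0.038 ] [0.5033 0.0656 0.038 ] base [0.5563 0.0611 0.018 ]
arrow [ 0.5806 -0.0138  0.016 ] [0.4665 0.0078 0.016 ] slot line [0.5356 0.0634 0.016 ] [ 0.5025 -0.1121  0.016 ]
upright top front edge [ 0.557  -0.0688  0.059 ] [ 0.4715 -0.0545  0.059 ] lip rear [ 0.5652 -0.0049  0.039 ] [0.4843 0.0111 0.039 ]
```

```bash
python3 -m inch '[[[-1,1,-40],[0,0,0],0],[[-1,1,-80],[0,0,0],0],[[-1,1,-93],[0,0,0],0],[[-1,1,-93],[0,0,0],0]]'; python3 -m inch '[[[0,0,-2],[0,0,0],0],[[0,0,-4],[0,0,0],0],[[0,0,-5],[0,0,0],0],[[0,0,-5],[0,0,0],0]]'
```

```text
clock: 2.7
ee_pos: [0.5161, -0.0285, 0.058]
tcp_rot: [0.0, 0.996, -0.088, 0.0]
contact_force: [0.0, -0.3, 0.2]
grip_width: 0.0001
grasp_force: 0.0
clock: 3.2
ee_pos: [0.5156, -0.0286, 0.0525]
tcp_rot: [0.0, 0.996, -0.088, 0.0]
contact_force: [0.3, -0.1, -0.3]
grip_width: -0.0
grasp_force: 0.0
```

```bash
python3 -m inch '[[[0,0,-1],[0,0,0],0],[[0,0,-2],[0,0,0],0],[[0,0,-3],[0,0,0],0],[[0,0,-3],[0,0,0],0]]'; python3 -m inch '[[[0,0,-1],[0,0,0],0],[[0,0,-1],[0,0,0],0],[[0,0,-1],[0,0,0],0]]'; python3 -m inch '[[[0,0,-1],[0,0,0],0],[[0,0,-1],[0,0,0],0],[[0,0,-1],[0,0,0],0]]'
```

```text
clock: 3.7
ee_pos: [0.5155, -0.0285, 0.0496]
tcp_rot: [0.0, 0.996, -0.088, -0.0]
contact_force: [-1.9, -0.1, 5.4]
grip_width: 0.0002
grasp_force: 2.6
clock: 4.08
ee_pos: [0.5156, -0.0284, 0.049]
tcp_rot: [0.0, 0.996, -0.088, 0.0]
contact_force: [-2.5, 0.1, 9.0]
grip_width: 0.0002
grasp_force: 4.4
clock: 4.45
ee_pos: [0.5156, -0.0285, 0.048]
tcp_rot: [0.0, 0.996, -0.088, 0.0]
contact_force: [-2.9, -0.6, 8.7]
grip_width: -0.0003
grasp_force: 4.6
```

```bash
python3 -m inch '[[[0,0,-1],[0,0,0],0],[[0,0,-2],[0,0,0],0],[[0,0,-2],[0,0,0],0],[[0,0,-2],[0,0,0],0]]'; python3 -m inch '[[[0,0,-1],[0,0,0],0],[[0,0,-1],[0,0,0],0],[[0,0,-1],[0,0,0],0]]'
```

```text
clock: 4.95
ee_pos: [0.5156, -0.0284, 0.0461]
tcp_rot: [0.0, 0.996, -0.088, 0.0]
contact_force: [-3.2, 0.5, 9.7]
grip_width: -0.0003
grasp_force: 5.1
clock: 5.32
ee_pos: [0.5156, -0.0285, 0.0451]
tcp_rot: [0.0, 0.996, -0.088, 0.0]
contact_force: [-3.0, -0.2, 10.1]
grip_width: 0.0001
grasp_force: 5.3
```

```bash
python3 -m inch '[[[0.4,2,-0.3],[0,0,0],0],[[0.9,5,-0.3],[0,0,0],0],[[1.4,8,-0.3],[0,0,0],0],[[2,11,-0.3],[0,0,0],0],[[2.7,15,-0.3],[0,0,0],0],[[2.7,15,-0.3],[0,0,0],0]]'; python3 - <<'E'
from station import env
import cv2,numpy as np
c=env.capture("scene"); cv2.imwrite("pics/s2.png",cv2.convertScaleAbs(cv2.resize(c["color"][140:240,180:310],None,fx=6,fy=6,interpolation=2),alpha=1.6,beta=10))
E
```

```text
clock: 6.08
ee_pos: [0.5186, -0.0126, 0.045]
tcp_rot: [0.0, 0.996, -0.087, 0.0]
contact_force: [-2.5, 1.9, 10.3]
grip_width: 0.0001
grasp_force: 5.4
```

View pics/s2.png

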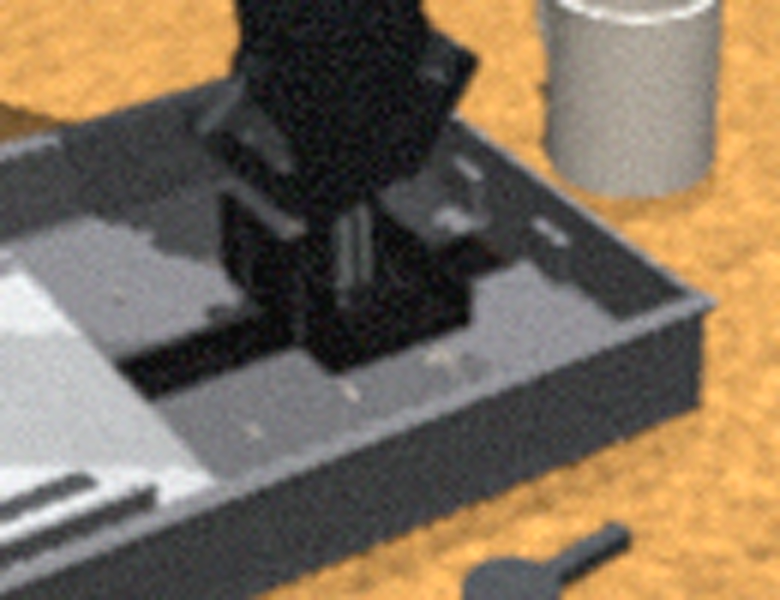

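The guide moved with the fingers: its near front corner went from crop (300,388) to (335,372). I'll continue.

```bash
python3 -m inch '[[[0.7,4,0],[0,0,0],0],[[1.4,8,0],[0,0,0],0],[[2.2,12,0],[0,0,0],0],[[2.9,16,0],[0,0,0],0],[[3.6,20,0],[0,0,0],0],[[4.3,24,0],[0,0,0],0],[[5,28,0],[0,0,0],0],[[5.8,32,0],[0,0,0],0],[[6.3,35,0],[0,0,0],0],[[6.3,35,0],[0,0,0],0]]'; python3 -m inch '[[[0.4,2,0],[0,0,0],0],[[0.7,4,0],[0,0,0],0],[[0.7,4,0],[0,0,0],0]]'; python3 -m inch '[[[0.2,1,0],[0,0,0],0],[[0.4,2,0],[0,0,0],0],[[0.4,2,0],[0,0,0],0]]'
```

```text
clock: 7.38
ee_pos: [0.5251, 0.0224, 0.0451]
tcp_rot: [-0.0, 0.996, -0.087, 0.001]
contact_force: [-3.2, 1.2, 10.6]
grip_width: -0.0001
grasp_force: 5.4
clock: 7.75
ee_pos: [0.5258, 0.0261, 0.0451]
tcp_rot: [0.0, 0.996, -0.087, 0.001]
contact_force: [-2.6, 0.6, 11.7]
grip_width: 0.0002
grasp_force: 5.4
clock: 8.12
ee_pos: [0.5262, 0.0279, 0.0451]
tcp_rot: [0.0, 0.996, -0.087, 0.001]
contact_force: [-2.8, 1.2, 10.6]
grip_width: 0.0001
grasp_force: 5.4
```

```bash
for i in 1 ; do python3 -m inch '[[[0.2,1,0],[0,0,0],0],[[0.2,1,0],[0,0,0],0]]'; python3 -m inch '[[[0.2,1,0],[0,0,0],0],[[0.2,1,0],[0,0,0],0]]'; python3 -m inch '[[[0.2,1,0],[0,0,0],0],[[0.2,1,0],[0,0,0],0]]'; done | grep -E 'ee_pos|contact'
```

```text
ee_pos: [0.5263, 0.0289, 0.045]
contact_force: [-1.9, -0.4, 11.9]
ee_pos: [0.5265, 0.0299, 0.045]
contact_force: [-3.3, -0.4, 11.3]
ee_pos: [0.5267, 0.0309, 0.045]
contact_force: [-2.8, 0.7, 10.9]
```

```bash
(python3 -m inch '[[[0.2,1,0],[0,0,0],0],[[0.2,1,0],[0,0,0],0]]'; python3 -m inch '[[[0.2,1,0],[0,0,0],0],[[0.2,1,0],[0,0,0],0]]'; python3 -m inch '[[[0.2,1,0],[0,0,0],0],[[0.2,1,0],[0,0,0],0]]') | grep -E 'ee_pos|contact'; python3 - <<'E'
from station import env
import cv2,numpy as np
c=env.capture("scene"); cv2.imwrite("pics/s3.png",cv2.convertScaleAbs(cv2.resize(c["color"][140:240,180:310],None,fx=6,fy=6,interpolation=2),alpha=1.6,beta=10))
E
```

```text
ee_pos: [0.5267, 0.031, 0.0449]
contact_force: [-3.6, -1.7, 11.0]
ee_pos: [0.5267, 0.0311, 0.0448]
contact_force: [-2.3, -2.9, 10.9]
ee_pos: [0.5268, 0.0311, 0.0447]
contact_force: [-3.7, -5.3, 10.5]
```

View pics/s3.png

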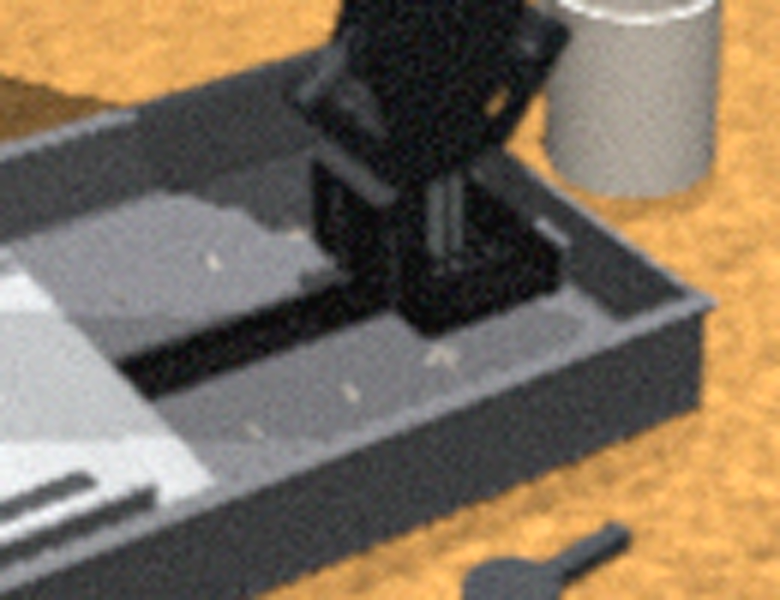

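The guide has met the stop: motion stalled at y=0.031 while the push rose to about 5 N. The image shows the lip at the stop blocks and the upright face at the arrow marks. I'll ease the push, then lift straight up.

```bash
python3 -m inch '[[[-0.3,-1.5,0],[0,0,0],0],[[-0.3,-1.5,1],[0,0,0],0],[[-0.3,-1.5,2.5],[0,0,0],0],[[-0.3,-1.5,4],[0,0,0],0],[[-0.3,-1.5,6],[0,0,0],0],[[-0.3,-2,10],[0,0,0],0],[[0,-4,30],[0,0,0],0],[[0,-4,80],[0,0,0],0],[[0,-4,130],[0,0,0],0],[[-60,-4,180],[0,0,0],0],[[-120,-4,180],[0,0,0],0],[[-120,-4,180],[0,0,0],0],[[-120,-4,180],[0,0,0],0]]'; python3 - <<'E'
from station import env
import cv2,numpy as np
c=env.capture("top");np.savez("top4.npz",**c);s=env.capture("scene");np.savez("scene4.npz",**s)
f=lambda i:cv2.convertScaleAbs(cv2.resize(i,(390,390),interpolation=2),alpha=1.6,beta=10)
cv2.imwrite("pics/both4.png",np.hstack([f(c["color"][135:265,200:330]),f(s["color"][135:235,210:310])]))
E
```

```text
clock: 11.3
ee_pos: [0.4072, 0.0291, 0.225]
tcp_rot: [0.001, 0.996, -0.088, 0.001]
contact_force: [0.5, -0.8, -0.5]
grip_width: 0.0005
grasp_force: 0.0
```

View pics/both4.png

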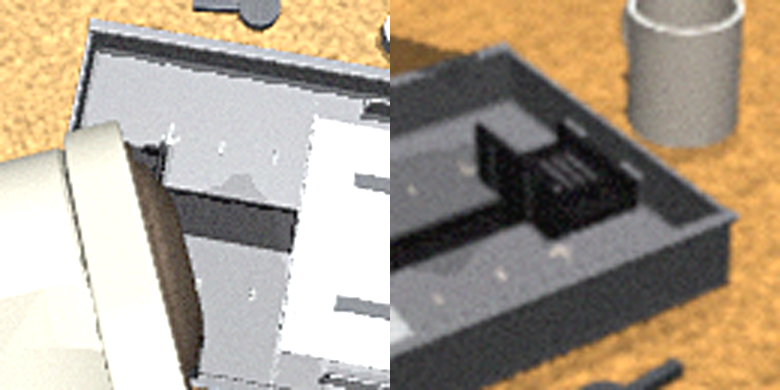

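The guide sits at the rear with the pad's ridges visible at scene-crop (570,172) and its upright face beside the long arrow mark. I'll check this numerically.

```bash
python3 - <<'E'
from h import *
s0=load("scene0");s=load("scene4")
p=onz(s,(210+180/3.9,135+172/3.9),.03); q=onz(s0,(180+318/6,140+277/6),.03); a=np.array([.177,.984])
print(p,q,"travel mm",1e3*(p-q)[:2]@a)
# ridge centroid by brightness, pad height check
import cv2
# guide near-front-bottom corner compare with pressed-at-stop frame
a3=cv2.imread("pics/s3.png");b=cv2.convertScaleAbs(cv2.resize(s["color"][140:240,180:310],None,fx=6,fy=6,interpolation=2),alpha=1.6,beta=10)
x,y,w,h=395,270,175,80
r=cv2.matchTemplate(b[y-15:y+h+15,x-15:x+w+15],a3[y:y+h,x:x+w],cv2.TM_CCOEFF_NORMED);_,m,_,l=cv2.minMaxLoc(r);print("shift px/6",l[0]-15,l[1]-15,m)
E
```

```text
[0.53447318 0.0384773  0.03      ] [ 0.517157   -0.02430074  0.03      ] travel mm 64.83855989410826
shift px/6 -1 1 0.9846430420875549
```

```bash
python3 - <<'E'
from h import *
from station import env
import cv2
a3=cv2.imread("pics/s3.png")
b=np.mean([env.capture("scene")["color"].astype(float) for _ in range(6)],0).astype(np.uint8)
b=cv2.convertScaleAbs(cv2.resize(b[140:240,180:310],None,fx=6,fy=6,interpolation=2),alpha=1.6,beta=10)
for x,y,w,h in((395,270,175,80),(310,160,70,130),(600,240,120,160),(200,380,300,140)):
    r=cv2.matchTemplate(b[y-15:y+h+15,x-15:x+w+15],a3[y:y+h,x:x+w],cv2.TM_CCOEFF_NORMED);_,m,_,l=cv2.minMaxLoc(r);print(l[0]-15,l[1]-15,round(m,3))
E
```

```text
0 1 0.988
-1 1 0.807
0 0 0.996
-1 0 0.971
```

```bash
python3 -c "
from station import env
print(env.hand_in())"
```

```text
the job is handed in; nothing more can be done
None
```

The length guide is set for full-size paper: it was pushed about 60 mm back to the stop with the pad held down, then released and the arm withdrawn. The final pictures show it at the stop and level with the arrow marks, and the job is handed in.

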